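Swap the two samples and hold the cold chest open at 45 degrees

ROBOT

A 7-joint arm with a two-finger parallel gripper is mounted at the origin on a cart in front of the work surface, level with it; the furniture and walls round the work are solid. World frame = base frame: x ahead of the robot, y to its left, z up, the work surface at z = 0. Lengths are in m, angles in degrees, forces in N, time in s.
With the tool pointing down it reaches from about 0.4 to 0.925 m from the base axis. Payload 5.6 kg.
Tool frame: the origin (TCP) lies at the very end of the fingers, on their centre line; the grasp point (between the pads) lies 19 mm behind it; z points along the fingers, y is the line along which they close (so a half turn about z gives the same grasp; the last joint's range is limited). The gripper opens to 85 mm and grips with 20 to 120 N. Pads are 22 mm wide; open, the fingers measure 114 mm over their backs; the gripper's body (76 mm by 85 mm) begins 54 mm behind the grasp point. The pads swing forward as they close: fully open they stand 13 mm farther back than shut.
Start: joints at [-78.724, 26.786, -0.665, 91.828, 0.344, 61.387, -3.226], TCP at [0.154, 0.631, 0.231] pointing down, gripper open.
Joint ranges: [-144.91, 144.91], [-17.63, 115.5], [-89.93, 88.59], [15.96, 139.68], [-74.01, 254.01], [8.47, 105.57], [-167.45, 167.45]. Speed limits (degrees/s): [147.25, 147.25, 180, 180, 180, 180, 180].

INTERFACE

Orientations are given as [roll, pitch, yaw] about the fixed x, y, z axes, in that order (R = Rz(yaw) Ry(pitch) Rx(roll)).
In Python, from plant import * gives the robot as it stands.
- The arm moves only by the tool apply_moves, never from a script. Its argument "commands" is a list that holds one entry, the list of rows, each a list of 7 numbers: the turn, a rotation vector about the tool's x, y, z in degrees, then the shift along the tool's x, y, z in cm, then the opening in per cent of the stroke, from 0 (shut) to 100 (fully open). In form: [[[ax, ay, az, tx, ty, tz, gripper], ...]]. A call has 1 to 5 rows; each row shifts and turns the commanded pose from where the row before left it, along the tool's axes as they then stand; what a row does not reach is not made up. A row lasts 1/12 s, in which the tool goes at most 41.7 mm and 7.16 degrees, less where a joint would pass 70% of its speed; a pose out of reach is approached as far as the arm can. A call with a gripper value outside its range is refused whole. The fingers move at their own pace and stop on an object; "force" is the grip in N (left out, the last holds). Time passes only in rows, so rows that do not move let the fingers close. It gives the time, the measured TCP pose, the force, the opening and the grip force at its end, in the units of the state.
- state(): the state, without advancing time (a new reading comes with each control period).
- capture(name): name is "scene" or "top" or "wrist"; returns a dict with "pixels" (420x560x3 uint8, red, green, blue), "fx", "fy", "cx", "cy" (pixels), "R" (3x3) and "t" (3): a world point X has camera coordinates R X + t; the wrist camera has in their place "mount" (4x4, takes a point from camera to tool coordinates, whose origin is the TCP and whose axes are the flange's). Camera axes: x right, y down, z forward; pixel columns grow to the right and rows downward; lengths in m; the calibration is good to about 2 mm. A picture is of the moment at which its call begins: read the wrist's pose just before it. There is no depth.
- close_job(): hands the job in; it is judged then, once.
The state is a dict: "clock": time; "q": joint angles; "joint_velocities": joint speeds; "joint_torque": joint torques, N m; "tool_pos": TCP position; "tool_rot": TCP orientation; "ft_force": force on the tool from outside, world axes, zero at the start; "wrist_torque": the same for the moment, N m; "finger_gap": finger opening in m; "gripper_force": force on a finger pad.
Only numpy, scipy, OpenCV 4.12 (cv2) and the standard library are available. Lean on these libraries where they do the work, as an engineer would, in place of code of your own. Each camera call takes 0.05 s, during which the arm holds its last target. There are 200 camera calls.

TASK

A colleague is about to load the cold chest, but the white bottle and the small glass vial stand in the wrong order on the loading strip beside it: while the chest is still shut, swap them so that each stands upright on the middle of the pad where the other stood (the empty pad between them may be used in between). Then lift the lid of the chest to 45 degrees open and finish while still holding it there, still and with the fingers, because it falls shut by itself; leave the other things on the bench where they are.

Things in the scene. Friction and masses are not known exactly. Their poses are not given: they have to be found in the camera images.
- bottle_centre (a point): centre (half-way up) of the white plastic screw-cap bottle: body 60 mm diameter, 108 mm tall, its white cap 49 mm diameter from 81 to 107 mm above its foot (27 to 53 mm above this point); starts upright on the left or right pad; z axis up (it stands up to 0.05 rad off plumb on its uneven foot); 0.10 to 0.20 kg
- vial_centre (a point): centre (half-way up) of the small glass vial with white cap: 27 mm diameter, 61 mm tall, the cap 24 mm diameter on its top 14 mm; starts upright on the other outer pad; z axis up; 0.03 kg
- bottle: the same white bottle; origin at the centre of its foot
- vial: the same vial; origin at the centre of its foot
- pad_left (a point): centre of the top of the left (+y end) pad of the loading strip, 44 mm above the worktop. The strip is a fixed low bench step, 90 x 320 mm and 42 mm high, with an aluminium top plate and a row of three black rubber pads 72 mm in diameter and 2 mm proud, 110 mm apart; its y axis runs along the row, its x axis across it
- pad_middle (a point): centre of the top of the middle pad, which is empty at the start; axes as pad_left
- pad_right (a point): centre of the top of the right (-y end) pad; axes as pad_left
- lid_bar (a point): middle of the lid's handle: a round steel bar 12 mm in diameter, 104 mm clear between its posts, along the lid's y axis, standing above the lid near its robot-side edge; with the lid shut it is 176 mm above the worktop with 34 mm of free space between the bar and the lid. It turns with the lid; with the lid shut its x axis points from the bar to the hinge, z up
- lid_hinge (a point): point on the lid's hinge axis, which runs along the chest's y axis at its far upper rim, 120 mm above the worktop. The bar stands 140 mm in front of it (chest's -x) and 56 mm above it when the lid is shut. x axis: the chest's x, level, away from the robot
- chest: fixed white cold chest, 170 (x) x 220 (y) x 120 mm high, without its lid; origin at the centre of its underside, x axis to its hinge side; the lid is a grey plate 16 mm thick on top of it. Tall fixed equipment (a stirrer with its control box, a jug, bottles) stands behind chest and strip from about 0.68 m ahead of the robot, so cross the middle of the bench near the robot
- chest_lid (a joint): opening angle of the chest's lid in rad: 0 shut, grows as the bar is lifted up and toward the hinge, stop at 1.3 rad. The lid weighs about 0.45 kg, has a free hinge and falls shut from any angle unless held (about 3 N at the bar)
- marker: black marker pen lying between chest and strip, a bystander to be left where it is; origin at the middle of its underside
- tape: roll of tape, a bystander to be left where it is; origin at the middle of its underside
- petri: flat round petri dish, a bystander to be left where it is; origin at the middle of its underside
- timer: small square timer, a bystander to be left where it is; origin at the middle of its underside
- tips: closed pipette-tip box, a bystander to be left where it is; origin at the middle of its underside
- beaker_side: clear beaker, a bystander to be left where it is; origin at the middle of its underside

How it is judged:
By the outcome, as a careful person would: the job done as asked, in the order asked, and still so for the second after the job is handed in, while the arm keeps its last pose, push and grip.
It also fails if it takes over 69 s, if anything falls off the work surface, if the arm or the gripper's body presses on something with over 40 N, if the wrist force passes 120 N, or if a joint passes its speed limit or range.

## Working session

There is one attempt and no reset: what is moved stays moved. The work goes in short steps, Python scripts to look and compute and a tool call to move; the robot and the scene stay as the last step left them, time stands still between calls to the robot, and variables do not carry over. Pictures are saved under pics/ and viewed, at most 10 in all, crops included, and the job is handed in when it is done.

Besides the shell and the picture viewer there is one more tool, called after "Call:" in YAML: its name, and indented under it one key for each argument. apply_moves: Moves the arm, as the interface text tells. Its arguments: {"type":"object","properties":{"commands":{"type":"array","items":{"type":"array","items":{"type":"array","items":{"type":"number"}}}},"force":{"type":"number"}},"required":["commands"]}

```bash
mkdir -p pics; ls; python3 - <<'E'
from plant import *
import cv2,pickle
s=state();print(s)
d={}
for n in("scene","top"):
    c=capture(n);d[n]=c;cv2.imwrite(f"pics/{n}0.png",c["pixels"][:,:,::-1]);print(n,c["fx"],c["fy"],c["cx"],c["cy"],c["R"],c["t"])
pickle.dump(d,open("d0.pkl","wb"))
E
```

```text
pics
{'clock': 0.0, 'q': array([-78.72522305,  26.83548046,  -0.66635102,  91.88351575,
         0.34639447,  61.38604245,  -3.22522262]), 'joint_velocities': array([ 0.0435504 , -0.03456991,  0.03433297,  0.03422633,  0.06064404,
        0.07248957,  0.10825519]), 'joint_torque': array([ 1.43746583e-03, -5.32392526e+01,  2.22141563e-02, -2.51313776e+01,
        1.14572383e-02,  7.67384365e-03,  6.20700803e-06]), 'tool_pos': array([0.15429534, 0.63082616, 0.23032549]), 'tool_rot': array([-1.79897286e+02,  8.77592777e-03,  1.66261039e+02]), 'ft_force': array([-0.83461498, -0.04005543, -1.15552063]), 'wrist_torque': array([ 0.0336607 ,  0.01015912, -0.02208562]), 'gripper_force': 0.0, 'finger_gap': 0.08504506244507579}
scene 516.9042296317833 516.9042296317833 277.621913384198 206.49913690688876 [[ 0.47764967 -0.87854821 -0.00195867]
 [-0.65009964 -0.35194523 -0.67342781]
 [ 0.59094945  0.3229359  -0.7392504 ]] [-0.22534032  0.41350795  1.57596191]
top 515.2886335120962 515.2886335120962 287.8004139472548 211.52723431399534 [[ 2.69344619e-02 -9.99636885e-01  7.94959483e-04]
 [-9.92446992e-01 -2.68359293e-02 -1.19702966e-01]
 [ 1.19680834e-01  2.43517985e-03 -9.92809432e-01]] [-0.0274779   0.48328696  1.66729252]
```

View pics/scene0.png

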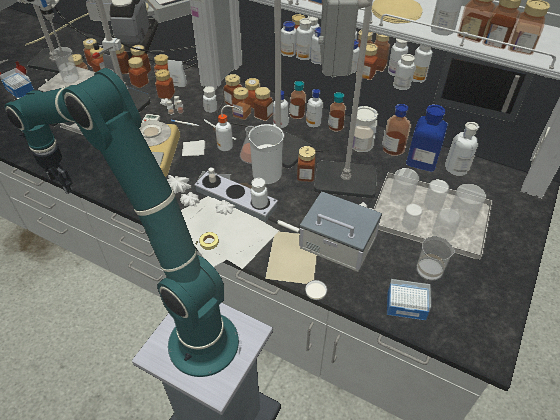

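View pics/top0.png

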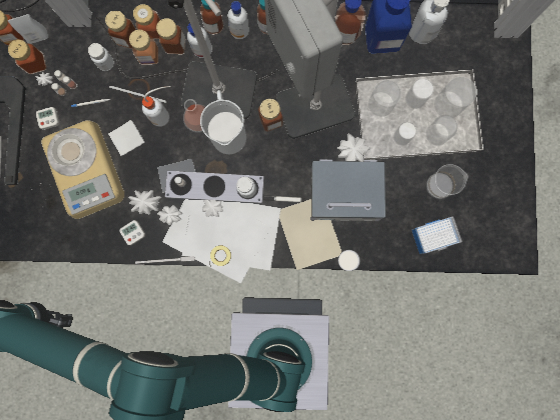

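The scene view shows the vial on the left pad (211,175), the bottle on the right pad (259,193) and the chest at (340,230). In the top view, the vial is at (179,183), the middle pad at (214,186), the bottle at (246,186), and the bar runs from about (329,206) to (371,206). I'll enlarge crops of these.

```bash
cat > h.py <<'E'
import numpy as np,cv2,pickle
from scipy.spatial.transform import Rotation as Ro
def ray(c,u,v):
    d=c["R"].T@np.array([(u-c["cx"])/c["fx"],(v-c["cy"])/c["fy"],1]);return -c["R"].T@c["t"],d
def onz(c,u,v,z):
    o,d=ray(c,u,v);return o+d*(z-o[2])/d[2]
def proj(c,X):
    p=c["R"]@np.array(X)+c["t"];return c["cx"]+c["fx"]*p[0]/p[2],c["cy"]+c["fy"]*p[1]/p[2]
def tri(c1,p1,c2,p2):
    o1,d1=ray(c1,*p1);o2,d2=ray(c2,*p2)
    d1/=np.linalg.norm(d1);d2/=np.linalg.norm(d2)
    s=np.linalg.lstsq(np.c_[d1,-d2],o2-o1,rcond=None)[0]
    a,b=o1+s[0]*d1,o2+s[1]*d2;return (a+b)/2,np.linalg.norm(a-b)
E
python3 - <<'E'
from h import *
d=pickle.load(open("d0.pkl","rb"))
t=d["top"]["pixels"][150:230,155:395,::-1];s=d["scene"]["pixels"][150:270,190:390,::-1]
a=cv2.resize(t,(720,240),interpolation=cv2.INTER_CUBIC);b=cv2.resize(s,(560,336),interpolation=cv2.INTER_CUBIC)
im=np.zeros((580,720,3),np.uint8);im[:240]=a;im[244:,:560]=b
cv2.imwrite("pics/c1.png",im)
E
```

```text
(no output)
```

View pics/c1.png

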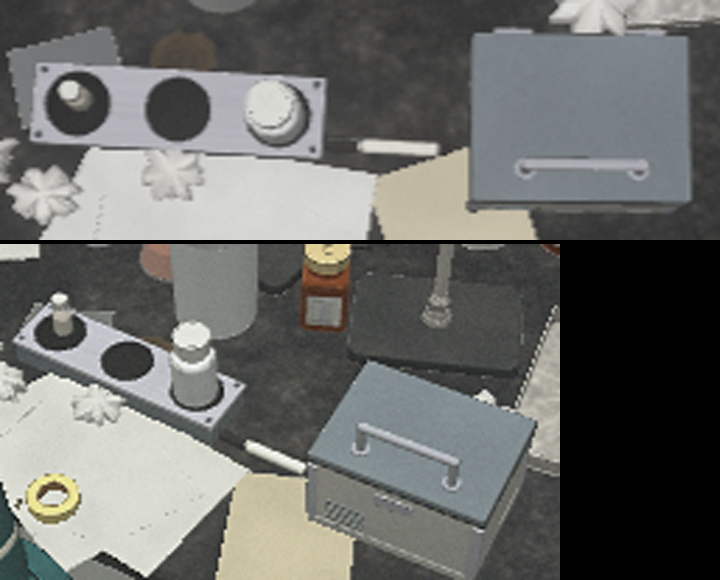

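The enlarged top crop (3x, offset 155,150) shows the strip corners at about (35,64), (326,78), (322,158) and (30,142). The middle pad is at (178,109), the left pad at (77,103), the vial cap at (69,92), the bottle cap at (267,101), and the bar from (524,166) to (640,165). The pen lies between the strip and the chest at (398,147).

```bash
python3 - <<'E'
from h import *
d=pickle.load(open("d0.pkl","rb"));T=d["top"];S=d["scene"]
f=lambda x,y:(155+(x+.5)/3-.5,150+(y+.5)/3-.5)
g=lambda x,y:(190+(x+.5)/2.8-.5,150+(y-244+.5)/2.8-.5)
np.set_printoptions(precision=4,suppress=True)
for n,p,z in [("c1",(35,64),.042),("c2",(326,78),.042),("c3",(322,158),.042),("c4",(30,142),.042),("padM",(178,109),.044),("padL",(77,103),.044),("vialcap",(69,92),.105),("bcap",(267,101),.151),("bar1",(518,164),.176),("bar2",(647,164),.176),("lid1",(472,32),.136),("lid2",(689,36),.136),("lid3",(691,201),.136),("lid4",(470,202),.136),("pen1",(358,146),.01),("pen2",(438,149),.01)]:
    print(n,onz(T,*f(*p),z))
for n,p,q in [("padM",(178,109),(128,361)),("vialcap",(69,92),(60,298)),("bcap",(267,101),(190,333)),("bar1",(520,163),(362,429)),("bar2",(645,164),(455,464))]:
    print(n,*tri(T,f(*p),S,g(*q)))
for n,q,z in [("bar1",(362,429),.176),("bar2",(455,464),.176),("padM",(128,361),.044),("padL",(60,331),.044),("vc",(60,298),.105),("bc",(190,333),.151)]: print(n,onz(S,*g(*q),z))
# dark blob middle pad
px=T["pixels"];m=(px[170:205,200:230].max(2)<70).astype(np.uint8)
n,l,st,ce=cv2.connectedComponentsWithStats(m)
for i in range(1,n):
    if 100<st[i,4]<600: print("blob",st[i],onz(T,ce[i][0]+200,ce[i][1]+170,.044))
E
```

```text
c1 [0.606  0.3895 0.042 ]
c2 [0.5991 0.0693 0.042 ]
c3 [0.5103 0.0708 0.042 ]
c4 [0.5193 0.3902 0.042 ]
padM [0.5599 0.2299 0.044 ]
padL [0.5635 0.3407 0.044 ]
vialcap [0.5647 0.3366 0.105 ]
bcap [0.5527 0.1232 0.151 ]
bar1 [ 0.4912 -0.1332  0.176 ]
bar2 [ 0.4947 -0.2626  0.176 ]
lid1 [ 0.6338 -0.0858  0.136 ]
lid2 [ 0.6357 -0.3115  0.136 ]
lid3 [ 0.4631 -0.3144  0.136 ]
lid4 [ 0.456  -0.0876  0.136 ]
pen1 [0.5293 0.0329 0.01  ]
pen2 [ 0.5283 -0.0562  0.01  ]
padM [0.5614 0.2309 0.0359] 0.0006380593987392155
vialcap [0.5658 0.3367 0.1015] 0.0017737560123694497
bcap [0.553  0.1242 0.1473] 0.0014074535171280497
bar1 [ 0.4958 -0.1389  0.1622] 0.006283457623700444
bar2 [ 0.4952 -0.261   0.1689] 0.001562944139773206
bar1 [ 0.4864 -0.146   0.176 ]
bar2 [ 0.4888 -0.262   0.176 ]
padM [0.5551 0.226  0.044 ]
padL [0.5594 0.338  0.044 ]
vc [0.5633 0.3335 0.105 ]
bc [0.5494 0.1228 0.151 ]
blob [  4   6  21  21 337] [0.5599 0.2302 0.044 ]
```

Call:
apply_moves:
  commands:
    - [[0,0,7,0,0,0,100],[0,0,7,0,0,0,100],[0,0,7,0,0,0,100],[0,0,7,0,0,0,100],[0,0,7,0,0,0,100]]

```text
clock: 0.52
tool_pos: [0.1544, 0.631, 0.2307]
tool_rot: [-180.0, 0.0, 130.9]
ft_force: [0.2, 0.2, -0.0]
finger_gap: 0.0855
gripper_force: 0.0
```

Call:
apply_moves:
  commands:
    - [[0,0,7,0,0,0,100],[0,0,7,0,0,0,100],[0,0,7,0,0,0,100],[0,0,7,0,0,0,100],[0,0,7,0,0,0,100]]

```text
clock: 0.93
tool_pos: [0.1543, 0.6311, 0.2307]
tool_rot: [-180.0, 0.1, 95.9]
ft_force: [-0.6, 0.0, -0.7]
finger_gap: 0.0853
gripper_force: 0.0
```

Call:
apply_moves:
  commands:
    - [[0,0,6.3,0,0,0,100],[0,0,0,-2,3.5,0,100],[0,0,0,-2,3.5,0,100],[0,0,0,-2,3.5,0,100],[0,0,0,-2,3.5,0,100]]

```text
clock: 1.35
tool_pos: [0.2953, 0.5501, 0.2309]
tool_rot: [-180.0, 0.0, 90.0]
ft_force: [0.9, 0.9, -0.1]
finger_gap: 0.0852
gripper_force: 0.0
```

Call:
apply_moves:
  commands:
    - [[0,0,0,-2.5,3,0,100],[0,0,0,-2.5,3,0,100],[0,0,0,-2.5,3,0,100],[0,0,0,-2.5,3,0,100],[0,0,0,0,0,0,100]]

```text
clock: 1.77
tool_pos: [0.4222, 0.4433, 0.2315]
tool_rot: [179.8, 0.2, 89.2]
ft_force: [1.0, 0.0, 1.3]
finger_gap: 0.0857
gripper_force: 0.0
```

Call:
apply_moves:
  commands:
    - [[0,0,0,-2.6,2.8,0,100],[0,0,0,-2.6,2.8,0,100],[0,0,0,-2.6,2.8,0,100],[0,0,0,-2.4,2.8,0,100],[0,0,0,0,0,0,100]]

```text
clock: 2.18
tool_pos: [0.5325, 0.3409, 0.2315]
tool_rot: [179.8, 0.2, 89.3]
ft_force: [0.0, -1.3, 0.6]
finger_gap: 0.0855
gripper_force: 0.0
```

```bash
cat >> h.py <<'E'
def wcam(name,plant):
    s=plant.state();c=plant.capture("wrist")
    Rt=Ro.from_euler("xyz",s["tool_rot"],degrees=True).as_matrix()
    M=np.array(c["mount"]);Rc=Rt@M[:3,:3];p=Rt@M[:3,3]+s["tool_pos"]
    c["R"]=Rc.T;c["t"]=-Rc.T@p
    pickle.dump(c,open(name+".pkl","wb"));cv2.imwrite(f"pics/{name}.png",c["pixels"][:,:,::-1])
    print(s["clock"],s["tool_pos"].round(4),s["tool_rot"].round(2),"cam",p.round(3),c["fx"]);return c
E
python3 - <<'E'
from h import *
import plant
c=wcam("w1",plant)
for n,X in dict(padL=(.5622,.34,.044),padM=(.5595,.23,.044),padR=(.5568,.12,.044),vcap=(.5645,.336,.105),bcap=(.553,.1235,.151)).items():print(n,proj(c,X))
E
```

```text
2.1833 [0.5325 0.3409 0.2315] [179.76   0.24  89.28] cam [0.533 0.418 0.374] 354.00522478425813
padL (np.float64(309.36792169329846), np.float64(182.43185845755664))
padM (np.float64(305.31679345909373), np.float64(284.73530975889696))
padR (np.float64(301.9395806905284), np.float64(370.0203222366657))
vcap (np.float64(318.76649422999765), np.float64(204.9141793461517))
bcap (np.float64(305.7474981305638), np.float64(458.5567124259404))
```

View pics/w1.png

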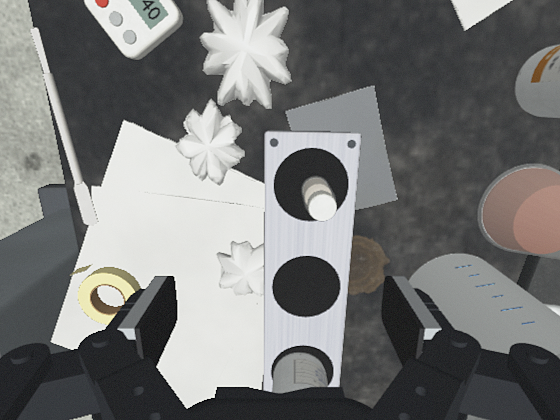

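The wrist view shows the left pad at (311,185), the middle pad at (306,286) and the vial cap top at (322,207), all within about 3 px of what I predicted.

```bash
python3 - <<'E'
from h import *
c=pickle.load(open("w1.pkl","rb"))
for p,z in [((311,184.7),.044),((306.3,286.2),.044),((322,207.5),.105),((265.5,131),.042),((360,132),.042)]:print(p,onz(c,*p,z).round(4))
px=c["pixels"].astype(int);m=(px.max(2)<60).astype(np.uint8);m[:, :262]=0;m[:,362:]=0;m[:135]=0;m[330:]=0
n,l,st,ce=cv2.connectedComponentsWithStats(m)
for i in range(1,n):
    if st[i,4]>1500:
        h=cv2.convexHull(np.argwhere(l==i)[:,::-1].astype(np.int32));e=cv2.fitEllipse(h);print(st[i],e,onz(c,*e[0],.044).round(4))
E
```

```text
(311, 184.7) [0.5638 0.3378 0.044 ]
(306.3, 286.2) [0.5606 0.2282 0.044 ]
(322, 207.5) [0.5671 0.3338 0.105 ]
(265.5, 131) [0.5214 0.3884 0.042 ]
(360, 132) [0.6083 0.3865 0.042 ]
[ 274  148   74   73 2997] ((310.45989990234375, 183.9428253173828), (71.35093688964844, 73.9715576171875), 66.6478271484375) [0.5633 0.3385 0.044 ]
[ 273  256   67   60 3154] ((305.698486328125, 285.87152099609375), (59.75434112548828, 66.74584197998047), 84.69515991210938) [0.5599 0.2286 0.044 ]
```

Call:
apply_moves:
  commands:
    - [[0,0,0,-0.5,3.3,0,70],[0,0,0,0,0,2,70],[0,0,0,0,0,3,70],[0,0,0,0,0,3,70],[0,0,0,0,0,0,70]]
  force: 25

```text
clock: 2.65
tool_pos: [0.5544, 0.3435, 0.1448]
tool_rot: [-179.4, 0.3, 90.1]
ft_force: [-2.0, -0.7, -0.6]
finger_gap: 0.0594
gripper_force: 0.0
```

Call:
apply_moves:
  commands:
    - [[0,0,0,-0.85,1.15,0,70],[0,0,0,0,0,0,70]]

```text
clock: 2.82
tool_pos: [0.5733, 0.3343, 0.1528]
tool_rot: [179.8, 0.0, 89.9]
ft_force: [-0.2, -1.1, 1.4]
finger_gap: 0.0599
gripper_force: 0.0
```

Call:
apply_moves:
  commands:
    - [[0,0,0,0,0,0,70],[0,0,0,0,0,0,70],[0,0,0,0,0,0,70]]

```text
clock: 3.07
tool_pos: [0.5711, 0.3362, 0.1529]
tool_rot: [179.9, -0.1, 90.0]
ft_force: [0.1, 0.9, -0.4]
finger_gap: 0.0595
gripper_force: 0.0
```

Call:
apply_moves:
  commands:
    - [[0,0,0,-0.1,-0.5,0,70],[0,0,0,0,0,2.5,70],[0,0,0,0,0,2.5,70],[0,0,0,0,0,2,70],[0,0,0,0,0,0,70]]

```text
clock: 3.48
tool_pos: [0.5624, 0.3336, 0.0774]
tool_rot: [-179.6, 0.2, 90.0]
ft_force: [-1.0, -0.5, -1.1]
finger_gap: 0.0596
gripper_force: 0.0
```

Call:
apply_moves:
  commands:
    - [[0,0,0,0,0,1,70],[0,0,0,0,0,1,70],[0,0,0,0,0,0.7,70],[0,0,0,0,0,0,70],[0,0,0,0,0,0,70]]

```text
clock: 3.9
tool_pos: [0.5658, 0.3346, 0.0544]
tool_rot: [180.0, -0.0, 90.0]
ft_force: [0.7, -0.3, -0.8]
finger_gap: 0.0597
gripper_force: 0.0
```

```bash
python3 - <<'E'
from h import *
import plant
c=wcam("w2",plant)
E
```

```text
3.9 [0.5658 0.3346 0.0544] [180.    -0.    89.95] cam [0.566 0.411 0.197] 354.00522478425813
```

View pics/w2.png

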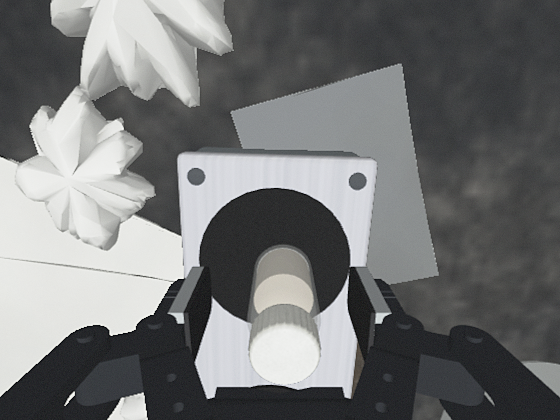

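The wrist view shows the vial centred between the fingers (cap at 284,345). The pad spans columns 200–350, with its top at row 189.

Call:
apply_moves:
  commands:
    - [[0,0,0,0,0,0,20],[0,0,0,0,0,0,10],[0,0,0,0,0,0,10],[0,0,0,0,0,0,10],[0,0,0,0,0,0,10]]
  force: 25

```text
clock: 4.37
tool_pos: [0.5661, 0.3348, 0.055]
tool_rot: [179.9, -0.0, 90.0]
ft_force: [-0.9, 0.4, 3.3]
finger_gap: 0.0257
gripper_force: 24.9
```

```bash
python3 - <<'E'
from h import *
c=pickle.load(open("w2.pkl","rb"))
for p,z in [((200,262),.044),((350,262),.044),((275,188.5),.044),((284,345),.105),((178,155),.042),((377,158),.042)]:print(p,onz(c,*p,z).round(4))
E
```

```text
(200, 262) [0.528  0.3369 0.044 ]
(350, 262) [0.5995 0.3369 0.044 ]
(275, 188.5) [0.5639 0.3729 0.044 ]
(284, 345) [0.5672 0.338  0.105 ]
(178, 155) [0.5214 0.3875 0.042 ]
(377, 158) [0.6087 0.3862 0.042 ]
```

Call:
apply_moves:
  commands:
    - [[0,0,0,0,0,-1,10],[0,0,0,0,0,-2,10],[0,0,0,-2,-0.1,-1,10],[0,0,0,-3,-0.2,0,10],[0,0,0,-3,-0.2,0,10]]

```text
clock: 4.78
tool_pos: [0.5608, 0.255, 0.0957]
tool_rot: [179.9, -0.1, 90.1]
ft_force: [0.2, -0.3, -0.7]
finger_gap: 0.0256
gripper_force: 24.6
```

Call:
apply_moves:
  commands:
    - [[0,0,0,-2.6,-0.1,0,10],[0,0,0,0,0,0,10],[0,0,0,0,0,0,10],[0,0,0,0,0,1.5,10],[0,0,0,0,0,1,10]]

```text
clock: 5.2
tool_pos: [0.5596, 0.2304, 0.0693]
tool_rot: [180.0, -0.1, 90.1]
ft_force: [-0.1, 0.9, -0.8]
finger_gap: 0.0257
gripper_force: 24.7
```

Call:
apply_moves:
  commands:
    - [[0,0,0,0,0,0.6,10],[0,0,0,0,0,0.4,10],[0,0,0,0,0,0.2,10],[0,0,0,0,0,0.2,10],[0,0,0,0,0,0,10]]

```text
clock: 5.62
tool_pos: [0.5597, 0.2289, 0.0553]
tool_rot: [180.0, -0.0, 90.0]
ft_force: [0.4, -0.3, -0.3]
finger_gap: 0.0256
gripper_force: 24.7
```

Call:
apply_moves:
  commands:
    - [[0,0,0,0,0,0.1,10],[0,0,0,0,0,0,10],[0,0,0,0,0,0,10]]

```text
clock: 5.87
tool_pos: [0.56, 0.2288, 0.0549]
tool_rot: [180.0, -0.0, 90.0]
ft_force: [0.1, 1.0, 2.8]
finger_gap: 0.0259
gripper_force: 25.0
```

Call:
apply_moves:
  commands:
    - [[0,0,0,0,0,0,40],[0,0,0,0,0,0,60],[0,0,0,0,0,0,60],[0,0,0,0,0,-1,70],[0,0,0,0,0,-2,70]]

```text
clock: 6.28
tool_pos: [0.5579, 0.2279, 0.0828]
tool_rot: [-179.8, 0.1, 90.0]
ft_force: [-0.7, 0.4, -0.0]
finger_gap: 0.0599
gripper_force: 0.0
```

Call:
apply_moves:
  commands:
    - [[0,0,0,0,0,-3.5,100],[0,0,0,0,0,-3.5,100],[0,0,0,-1,0,-3.5,100],[0,0,0,-2,0,-3,100],[0,0,0,-1,0,0,100]]

```text
clock: 6.7
tool_pos: [0.5634, 0.1874, 0.2267]
tool_rot: [179.4, -0.2, 89.9]
ft_force: [1.6, -0.0, 0.1]
finger_gap: 0.0852
gripper_force: 0.0
```

Call:
apply_moves:
  commands:
    - [[0,0,0,0,0,0,100],[0,0,0,0,0,0,100],[0,0,0,0,0,0,100],[0,0,0,0,0,0,100]]

```text
clock: 7.03
tool_pos: [0.5586, 0.1896, 0.2178]
tool_rot: [-179.9, 0.0, 90.0]
ft_force: [0.3, -0.5, -0.4]
finger_gap: 0.0856
gripper_force: 0.0
```

```bash
python3 - <<'E'
from h import *
import plant
c=wcam("w3",plant)
E
```

```text
7.0333 [0.5586 0.1896 0.2178] [-1.7985e+02  5.0000e-02  9.0050e+01] cam [0.559 0.266 0.361] 354.00522478425813
```

View pics/w3.png

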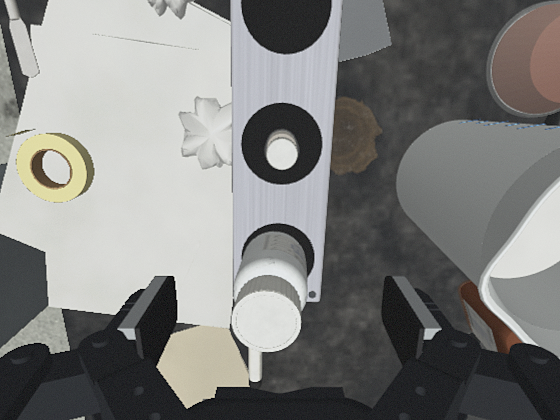

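The vial stands on the middle pad with its cap at (282,153). The bottle cap centre is at (267,314), the right pad is about column 278, and the tape is untouched.

```bash
python3 - <<'E'
from h import *
c=pickle.load(open("w3.pkl","rb"))
for n,p,z in [("padM",(282,143),.044),("padR_l",(243,256),.044),("padR_r",(313.5,256),.044),("padR_top",(278,223),.044),("vial",(282,153),.105),("bcap",(267,314),.151),("cap l",(232,314),.15),("cap r",(302,314),.15),("corner",(321,302),.042)]:print(n,onz(c,*p,z).round(4))
px=c["pixels"].astype(int);m=(px.max(2)<60).astype(np.uint8);m[:, :236]=0;m[:,324:]=0;m[:95]=0;m[190:]=0
n,l,st,ce=cv2.connectedComponentsWithStats(m)
for i in range(1,n):
    if st[i,4]>1500:
        h=cv2.convexHull(np.argwhere(l==i)[:,::-1].astype(np.int32));e=cv2.fitEllipse(h);print(st[i],e,onz(c,*e[0],.044).round(4))
E
```

```text
padM [0.5606 0.2286 0.044 ]
padR_l [0.5228 0.1192 0.044 ]
padR_r [0.5918 0.1193 0.044 ]
padR_top [0.5571 0.1535 0.044 ]
vial [0.5603 0.2287 0.105 ]
bcap [0.5501 0.1254 0.151 ]
cap l [0.526  0.1247 0.15  ]
cap r [0.5742 0.1248 0.15  ]
corner [0.6013 0.0667 0.042 ]
[ 242  103   80   81 3944] ((281.2320556640625, 143.13551330566406), (79.6446762084961, 80.5938720703125), 5.02352237701416) [0.5599 0.2285 0.044 ]
```

Call:
apply_moves:
  commands:
    - [[0,0,0,-2.2,-0.2,0,100],[0,0,0,-2.2,-0.3,0,100],[0,0,0,-2.2,-0.1,0,100],[0,0,0,0,0,0,100],[0,0,0,0,0,1,100]]
  force: 40

```text
clock: 7.5
tool_pos: [0.5546, 0.1221, 0.21]
tool_rot: [179.9, -0.0, 89.8]
ft_force: [0.4, 0.2, 0.5]
finger_gap: 0.0848
gripper_force: 0.0
```

Call:
apply_moves:
  commands:
    - [[0,0,0,0,0,1,100],[0,0,0,0,0,1,100],[0,0,0,0,0,1,100],[0,0,0,0,0,0,100],[0,0,0,0,0,0,100]]

```text
clock: 7.92
tool_pos: [0.5529, 0.123, 0.178]
tool_rot: [-179.9, 0.1, 90.0]
ft_force: [-0.8, 0.4, 0.0]
finger_gap: 0.0854
gripper_force: 0.0
```

Next I descend 9 cm to z ≈ 0.088 and close.

Call:
apply_moves:
  commands:
    - [[0,0,0,0,0,2,100],[0,0,0,0,0,2,100],[0,0,0,0,0,2,100],[0,0,0,0,0,1.5,100],[0,0,0,0,0,1,100]]

```text
clock: 8.33
tool_pos: [0.5531, 0.1228, 0.093]
tool_rot: [-179.9, 0.0, 90.0]
ft_force: [-0.3, -0.3, 0.9]
finger_gap: 0.0854
gripper_force: 0.0
```

Call:
apply_moves:
  commands:
    - [[0,0,0,0,0,0.5,100],[0,0,0,0,0,0,100],[0,0,0,0,0,0,100]]

```text
clock: 8.58
tool_pos: [0.5541, 0.1227, 0.0899]
tool_rot: [179.9, -0.0, 90.0]
ft_force: [-0.3, 0.8, 0.1]
finger_gap: 0.0856
gripper_force: 0.0
```

Call:
apply_moves:
  commands:
    - [[0,0,0,0,0,0,80],[0,0,0,0,0,0,60],[0,0,0,0,0,0,50],[0,0,0,0,0,0,50],[0,0,0,0,0,0,50]]

```text
clock: 9.0
tool_pos: [0.554, 0.1229, 0.0905]
tool_rot: [179.9, -0.1, 90.0]
ft_force: [-1.8, 0.5, 5.5]
finger_gap: 0.057
gripper_force: 41.5
```

Call:
apply_moves:
  commands:
    - [[0,0,0,0,0,-1,50],[0,0,0,0,0,-2,50],[0,0,0,0,0,-2.5,50],[0,0,0,0,0,-2.5,50],[0,0,0,0,0,-2,50]]

```text
clock: 9.42
tool_pos: [0.5539, 0.1225, 0.1918]
tool_rot: [179.9, -0.0, 89.9]
ft_force: [-0.3, 1.1, -1.5]
finger_gap: 0.0569
gripper_force: 42.8
```

Call:
apply_moves:
  commands:
    - [[0,0,0,1.4,0,-1,50],[0,0,0,2.5,0.1,0,50],[0,0,0,3,0.1,0,50],[0,0,0,3,0.2,0,50],[0,0,0,3,0.2,0,50]]

```text
clock: 9.83
tool_pos: [0.5595, 0.2528, 0.2004]
tool_rot: [180.0, -0.0, 89.9]
ft_force: [0.5, -0.3, -0.9]
finger_gap: 0.0565
gripper_force: 42.9
```

Call:
apply_moves:
  commands:
    - [[0,0,0,3,0.2,0,50],[0,0,0,2.5,0.1,0,50],[0,0,0,2,0,0,50],[0,0,0,1,0,0,50],[0,0,0,0,0,0,50]]

```text
clock: 10.25
tool_pos: [0.5617, 0.3395, 0.1994]
tool_rot: [-180.0, -0.1, 90.2]
ft_force: [-0.4, 1.1, -1.8]
finger_gap: 0.0569
gripper_force: 42.8
```

Call:
apply_moves:
  commands:
    - [[0,0,0,0,0,2,50],[0,0,0,0,0,2,50],[0,0,0,0,0,2,50],[0,0,0,0,0,2,50],[0,0,0,0,0,1,50]]

```text
clock: 10.67
tool_pos: [0.562, 0.3336, 0.1073]
tool_rot: [-179.9, 0.2, 89.8]
ft_force: [-0.4, -0.5, -1.4]
finger_gap: 0.0571
gripper_force: 42.8
```

Call:
apply_moves:
  commands:
    - [[0,0,0,0,0,0.5,50],[0,0,0,0,0,0,50],[0,0,0,0,0,0,50],[0,0,0,0,0,0,50]]

```text
clock: 11.0
tool_pos: [0.5636, 0.3367, 0.1057]
tool_rot: [179.9, -0.1, 89.9]
ft_force: [0.4, -0.2, -1.9]
finger_gap: 0.0567
gripper_force: 42.8
```

```bash
python3 - <<'E'
from h import *
import plant
c=wcam("w4",plant);s=plant.capture("scene");pickle.dump(s,open("s4.pkl","wb"))
a=c["pixels"][:,:,::-1];b=cv2.resize(s["pixels"][140:230,180:290,::-1],(440,360),interpolation=cv2.INTER_CUBIC)
im=np.zeros((420,800,3),np.uint8);im[:, :360]=a[:,100:460];im[:360,360:]=b;cv2.imwrite("pics/v4.png",im)
E
```

```text
11.0 [0.5636 0.3367 0.1057] [ 1.7989e+02 -7.0000e-02  8.9940e+01] cam [0.563 0.413 0.249] 354.00522478425813
```

View pics/v4.png

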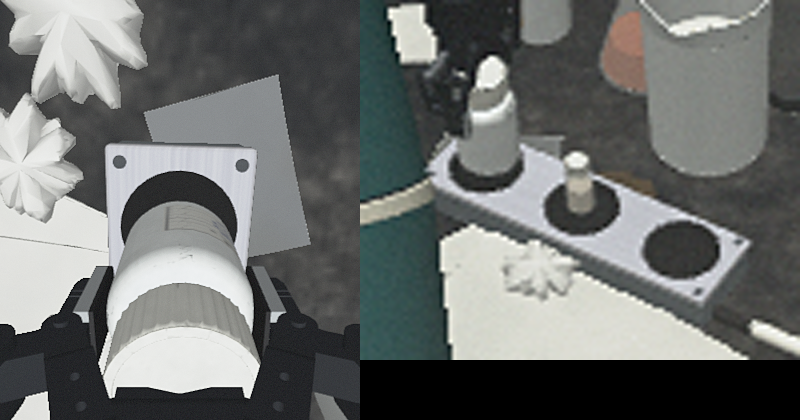

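The bottle hangs just above the left pad: in the wrist picture the far edge of its foot is at (280,202) and the pad's top edge at row 171. The vial stands on the middle pad, and the right pad is free at scene (260,202).

```bash
python3 - <<'E'
from h import *
c=pickle.load(open("w4.pkl","rb"))
for n,p,z in [("foot far",(280,202),.059),("foot l",(226.5,240),.059),("foot r",(335,240),.059),("pad top",(280,171),.044),("pad l",(220.5,215),.044),("pad r",(338.5,215),.044)]:print(n,onz(c,*p,z).round(4))
s=pickle.load(open("s4.pkl","rb"))
for q in [(682,248.5),(582,206)]:print(onz(s,180+(q[0]-360+.5)/4-.5,140+(q[1]+.5)/4-.5,.044))
E
```

```text
foot far [0.5642 0.3583 0.059 ]
foot l [0.5333 0.3355 0.059 ]
foot r [0.5959 0.3355 0.059 ]
pad top [0.5642 0.3729 0.044 ]
pad l [0.528  0.3458 0.044 ]
pad r [0.5999 0.3457 0.044 ]
[0.55361545 0.11793944 0.044     ]
[0.55615212 0.22785509 0.044     ]
```

Call:
apply_moves:
  commands:
    - [[0,0,0,0.6,0,0,50],[0,0,0,0,0,0.6,50],[0,0,0,0,0,0.4,50],[0,0,0,0,0,0.2,50],[0,0,0,0,0,0.1,50]]

```text
clock: 11.52
tool_pos: [0.5621, 0.3424, 0.0906]
tool_rot: [-179.9, 0.0, 90.0]
ft_force: [-2.0, -1.3, 3.6]
finger_gap: 0.0575
gripper_force: 43.3
```

Call:
apply_moves:
  commands:
    - [[0,0,0,0,0,0.1,50],[0,0,0,0,0,0,50],[0,0,0,0,0,0,50]]

```text
clock: 11.77
tool_pos: [0.5627, 0.3425, 0.0906]
tool_rot: [-180.0, -0.0, 89.9]
ft_force: [-1.7, -0.6, 2.4]
finger_gap: 0.0567
gripper_force: 43.1
```

Contact is made. Now I open slowly, retract straight up and look.

Call:
apply_moves:
  commands:
    - [[0,0,0,0,0,0,75],[0,0,0,0,0,0,90],[0,0,0,0,0,0,100],[0,0,0,0,0,0,100],[0,0,0,0,0,-1,100]]

```text
clock: 12.18
tool_pos: [0.5615, 0.3419, 0.0987]
tool_rot: [-179.8, 0.1, 90.0]
ft_force: [-0.4, -0.1, -0.1]
finger_gap: 0.0852
gripper_force: 0.0
```

Call:
apply_moves:
  commands:
    - [[0,0,0,0,0,-2,100],[0,0,0,0,0,-2,100],[0,0,0,0,0,-2.5,100],[0,0,0,0,0,-3,100],[0,0,0,-2,0,-3,100]]

```text
clock: 12.6
tool_pos: [0.5614, 0.3269, 0.2268]
tool_rot: [-180.0, -0.1, 90.3]
ft_force: [0.2, 0.3, 0.9]
finger_gap: 0.0854
gripper_force: 0.0
```

Call:
apply_moves:
  commands:
    - [[0,0,0,-3,0,-3,100],[0,0,0,-3,0,0,100],[0,0,0,-3,0,0,100],[0,0,0,0,0,0,100],[0,0,0,0,0,0,100]]

```text
clock: 13.02
tool_pos: [0.5632, 0.2309, 0.2562]
tool_rot: [179.9, -0.0, 89.7]
ft_force: [0.6, 0.8, -0.5]
finger_gap: 0.0855
gripper_force: 0.0
```

Call:
apply_moves:
  commands:
    - [[0,0,0,0,0,0,100],[0,0,0,0,0,0,100],[0,0,0,0,0,0,100]]

```text
clock: 13.27
tool_pos: [0.5623, 0.2346, 0.2545]
tool_rot: [-180.0, -0.0, 90.1]
ft_force: [-0.4, -0.5, -0.1]
finger_gap: 0.0856
gripper_force: 0.0
```

```bash
python3 - <<'E'
from h import *
import plant
c=wcam("w5",plant)
E
```

```text
13.2667 [0.5623 0.2346 0.2545] [-1.7998e+02 -1.0000e-02  9.0080e+01] cam [0.562 0.311 0.398] 354.00522478425813
```

View pics/w5.png

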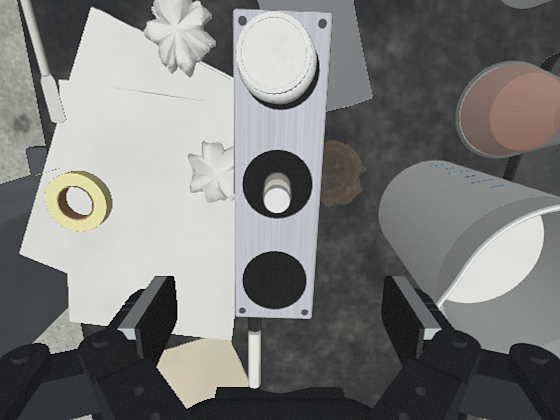

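The bottle stands on the left pad with its cap at (275,53). Its foot's near edge is at about (283,105), against about row 109 for the pad. The vial cap is at (278,197), the middle pad at (277,184) and the right pad at (274.5,279).

```bash
python3 - <<'E'
from h import *
c=pickle.load(open("w5.pkl","rb"))
for n,p,z in [("bcap",(275.5,53),.151),("capl",(235.5,53),.151),("capr",(315.5,53),.151),("foot near",(283,105),.044),("pad near",(283,109.5),.044),("vial",(278,197),.105)]:print(n,onz(c,*p,z).round(4))
px=c["pixels"].astype(int);m=(px.max(2)<60).astype(np.uint8);m[:, :236]=0;m[:,322:]=0;m[:20]=0;m[312:]=0
n,l,st,ce=cv2.connectedComponentsWithStats(m)
for i in range(1,n):
    if st[i,4]>200:
        h=cv2.convexHull(np.argwhere(l==i)[:,::-1].astype(np.int32));e=cv2.fitEllipse(h);print(st[i],e,onz(c,*e[0],.044).round(4))
# column profile through bottle base
for u in (270,280,290,300):print(u,px[85:118,u].mean(1).astype(int))
for v in (50,65,80):print(v,px[v,300:330].mean(1).astype(int))
E
```

```text
bcap [0.5597 0.3389 0.151 ]
capl [0.5341 0.3389 0.151 ]
capr [0.5853 0.339  0.151 ]
foot near [0.5658 0.3054 0.044 ]
pad near [0.5658 0.3012 0.044 ]
vial [0.5612 0.2309 0.105 ]
[252  56  67  53 411] ((279.99139404296875, 66.77224731445312), (76.79576873779297, 83.80513763427734), 174.18331909179688) [0.5628 0.3393 0.044 ]
[ 243  150   69   68 2664] ((276.89971923828125, 183.55526733398438), (67.36277770996094, 68.71223449707031), 90.99197387695312) [0.5599 0.2284 0.044 ]
[ 243  251   63   58 2820] ((273.93463134765625, 279.6398010253906), (56.826622009277344, 62.911869049072266), 89.29022979736328) [0.5566 0.1186 0.044 ]
270 [225 225 226 221 221 222 225 210 154 230 219 214 202 197 180 164 148 114
  32  41  38  34  40 131 204 195 191 195 192 194 195 192 191]
280 [225 220 214 222 224 226 231 206 108 191 222 213 199 186 180 170 150 131
 101  53  36  38  36  30  88 177 199 196 191 189 190 192 192]
290 [223 223 230 222  95 136 227 222 216 208 197 187 177 162 140 123 105  62
  32  38  42  31  31 126 215 205 198 197 199 197 197 199 196]
300 [221 215 207 203 197 187 174 159 143 117 100  50  33  39  41  40  37  34
  40 137 221 206 205 202 202 201 202 200 203 202 202 199 201]
50 [222 224 225 224 227 212 187 223 226 224 224 220 212 198 179 135 143 203
 197 191 196 194 196 197 198 196 192 193 186 153]
65 [222 222 224 212 199 225 222 224 223 218 212 218 209 192 168 145  82  27
  24 134 211 199 196 199 196 192 196 187 150  99]
80 [208 180 218 223 220 215 205 198 192 177 165 135  74  33  36  41  28  67
 155 207 199 198 195 193 193 197 188 147  91 129]
```

Call:
apply_moves:
  commands:
    - [[0,0,0,-0.5,-0.2,2,75],[0,0,0,0,0,3,75],[0,0,0,0,0,3,75],[0,0,0,0,0,2,75],[0,0,0,0,0,0,75]]
  force: 25

```text
clock: 13.73
tool_pos: [0.5574, 0.2278, 0.15]
tool_rot: [-179.6, 0.2, 90.0]
ft_force: [-1.5, 0.1, -0.4]
finger_gap: 0.0642
gripper_force: 0.0
```

Call:
apply_moves:
  commands:
    - [[0,0,0,0,0,0,75],[0,0,0,0,0,0,75],[0,0,0,0,0,0,75]]

```text
clock: 13.98
tool_pos: [0.5618, 0.2288, 0.1566]
tool_rot: [179.8, -0.1, 90.0]
ft_force: [-0.1, -0.2, -0.7]
finger_gap: 0.0639
gripper_force: 0.0
```

Call:
apply_moves:
  commands:
    - [[0,0,0,0.1,0,2,75],[0,0,0,0,0,2,75],[0,0,0,0,0,2,75],[0,0,0,0,0,2,75],[0,0,0,0,0,1.4,75]]

```text
clock: 14.4
tool_pos: [0.561, 0.2296, 0.0607]
tool_rot: [179.9, -0.0, 90.0]
ft_force: [-0.7, 0.4, 0.2]
finger_gap: 0.064
gripper_force: 0.0
```

Call:
apply_moves:
  commands:
    - [[0,0,0,0,0,0.7,75],[0,0,0,0,0,0,75],[0,0,0,0,0,0,75],[0,0,0,0,0,0,75]]

```text
clock: 14.73
tool_pos: [0.5616, 0.2295, 0.0551]
tool_rot: [179.9, -0.1, 90.0]
ft_force: [0.2, 0.0, 0.7]
finger_gap: 0.0643
gripper_force: 0.0
```

Call:
apply_moves:
  commands:
    - [[0,0,0,0,0,0,40],[0,0,0,0,0,0,20],[0,0,0,0,0,0,10],[0,0,0,0,0,0,10],[0,0,0,0,0,0,10]]

```text
clock: 15.15
tool_pos: [0.561, 0.2293, 0.0545]
tool_rot: [180.0, -0.0, 90.0]
ft_force: [-1.3, -0.8, 5.2]
finger_gap: 0.0255
gripper_force: 24.6
```

Call:
apply_moves:
  commands:
    - [[0,0,0,0,0,-1,10],[0,0,0,0,0,-2,10],[0,0,0,-2.1,-0.1,-1,10],[0,0,0,-3,-0.1,0,10],[0,0,0,-3,-0.1,0,10]]

```text
clock: 15.57
tool_pos: [0.558, 0.1484, 0.095]
tool_rot: [179.9, -0.1, 90.1]
ft_force: [-0.1, -0.3, -0.6]
finger_gap: 0.0252
gripper_force: 24.8
```

Call:
apply_moves:
  commands:
    - [[0,0,0,-2,-0.1,0,10],[0,0,0,-1,0,0,10],[0,0,0,0,0,1,10],[0,0,0,0,0,1,10],[0,0,0,0,0,0.5,10]]

```text
clock: 15.98
tool_pos: [0.5556, 0.1201, 0.0669]
tool_rot: [-179.9, -0.0, 90.1]
ft_force: [-0.6, 0.2, -1.1]
finger_gap: 0.0255
gripper_force: 24.8
```

Call:
apply_moves:
  commands:
    - [[0,0,0,0,0,0.5,10],[0,0,0,0,0,0.3,10],[0,0,0,0,0,0,10],[0,0,0,0,0,0,10]]

```text
clock: 16.32
tool_pos: [0.5564, 0.1187, 0.0604]
tool_rot: [-180.0, 0.0, 90.0]
ft_force: [-0.2, 0.2, -0.1]
finger_gap: 0.0256
gripper_force: 24.8
```

Now I lower 6 mm to contact and release. Then I retreat up and toward the robot and look back at the strip.

Call:
apply_moves:
  commands:
    - [[0,0,0,0,0,0.3,10],[0,0,0,0,0,0.2,10],[0,0,0,0,0,0.1,10],[0,0,0,0,0,0.05,10],[0,0,0,0,0,0,10]]

```text
clock: 16.73
tool_pos: [0.5566, 0.1182, 0.0545]
tool_rot: [180.0, -0.0, 89.9]
ft_force: [-1.3, -0.5, 1.5]
finger_gap: 0.0257
gripper_force: 25.0
```

Call:
apply_moves:
  commands:
    - [[0,0,0,0,0,0,10],[0,0,0,0,0,0,40],[0,0,0,0,0,0,60],[0,0,0,0,0,0,70],[0,0,0,0,0,-1,70]]

```text
clock: 17.15
tool_pos: [0.5552, 0.1178, 0.063]
tool_rot: [-179.8, 0.1, 90.0]
ft_force: [0.2, 0.8, -0.5]
finger_gap: 0.0596
gripper_force: 0.0
```

Call:
apply_moves:
  commands:
    - [[0,0,0,0,0,-2,70],[0,0,0,0,0,-3,100],[0,0,0,0,0,-3.5,100],[0,0,0,0,0,-3.5,100],[0,0,0,0,0,-3.5,100]]

```text
clock: 17.57
tool_pos: [0.5563, 0.1178, 0.2215]
tool_rot: [180.0, 0.0, 89.9]
ft_force: [0.5, 0.3, -0.5]
finger_gap: 0.0854
gripper_force: 0.0
```

Call:
apply_moves:
  commands:
    - [[0,0,0,0,-1,-2,100],[0,0,0,0,0,-1,100],[0,0,0,0,0,0,100],[0,0,0,0,0,0,100],[0,0,0,0,0,0,100]]

```text
clock: 17.98
tool_pos: [0.5458, 0.118, 0.2477]
tool_rot: [-179.9, 0.1, 90.0]
ft_force: [0.1, 0.1, 0.3]
finger_gap: 0.0851
gripper_force: 0.0
```

```bash
python3 - <<'E'
from h import *
import plant
c=wcam("w6",plant);s=plant.capture("scene");pickle.dump(s,open("s6.pkl","wb"))
a=c["pixels"][:,:,::-1];b=cv2.resize(s["pixels"][140:230,180:290,::-1],(440,360),interpolation=cv2.INTER_CUBIC)
im=np.zeros((420,800,3),np.uint8);im[:, :360]=a[:,100:460];im[:360,360:]=b;cv2.imwrite("pics/v6.png",im)
E
```

```text
17.9833 [0.5458 0.118  0.2477] [-1.7986e+02  6.0000e-02  8.9960e+01] cam [0.546 0.195 0.391] 354.00522478425813
```

View pics/v6.png

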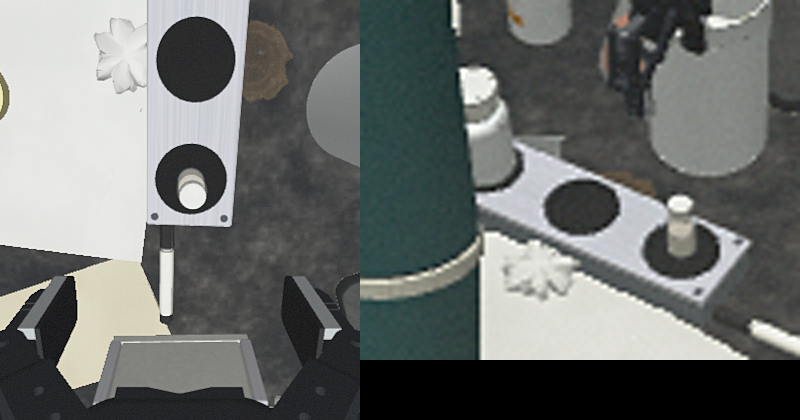

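The vial stands on the right pad: in the wrist picture its cap is at (293,194) and the pad centre at (291,179). The bottle is upright on the left pad and the pen is undisturbed. I'll check the vial's position while crossing to the bar.

Call:
apply_moves:
  commands:
    - [[0,0,0,-1,-2,0,100],[0,0,0,-2,-2,0,100],[0,0,0,-3.5,-1.4,0,100],[0,0,0,-3.5,0,0,100],[0,0,0,-3.5,0,0,100]]

```text
clock: 18.5
tool_pos: [0.4911, -0.0178, 0.2482]
tool_rot: [-179.9, 0.0, 90.0]
ft_force: [0.8, 0.6, -0.9]
finger_gap: 0.0858
gripper_force: 0.0
```

Call:
apply_moves:
  commands:
    - [[0,0,0,-3.5,0,0,100],[0,0,0,-3.5,0,0,100],[0,0,0,-3.5,0,0,100],[0,0,0,-3.5,0,0,100],[0,0,0,-2.5,0,0,100]]

```text
clock: 18.92
tool_pos: [0.4913, -0.1852, 0.2483]
tool_rot: [-179.9, 0.1, 89.8]
ft_force: [0.5, 0.2, -0.1]
finger_gap: 0.0853
gripper_force: 0.0
```

Call:
apply_moves:
  commands:
    - [[0,0,0,-1.7,0,0,100],[0,0,0,0,0,0,100],[0,0,0,0,0,0,100],[0,0,0,0,0,0,100],[0,0,0,0,0,0,100]]

```text
clock: 19.33
tool_pos: [0.4924, -0.1973, 0.2486]
tool_rot: [-179.9, -0.0, 90.1]
ft_force: [0.2, 0.3, -0.3]
finger_gap: 0.0854
gripper_force: 0.0
```

```bash
python3 - <<'E'
from h import *
import plant
c=pickle.load(open("w6.pkl","rb"))
print("vial",onz(c,293,194.5,.105),"padR",onz(c,290.7,179,.044))
c=wcam("w7",plant)
E
```

```text
vial [0.55698887 0.11821553 0.105     ] padR [0.55683543 0.11790449 0.044     ]
19.3333 [ 0.4924 -0.1973  0.2486] [-1.7993e+02 -4.0000e-02  9.0080e+01] cam [ 0.492 -0.121  0.392] 354.00522478425813
```

View pics/w7.png

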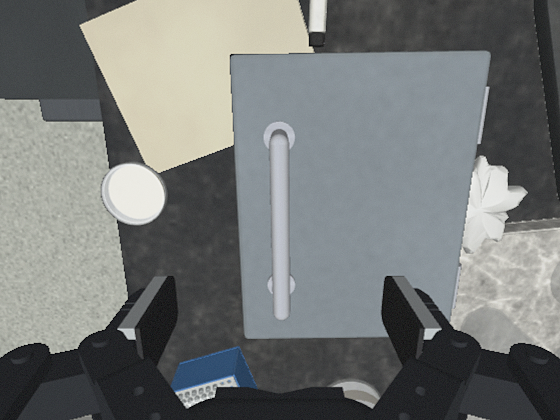

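The bar runs from about (279,132) to (281.5,316) in this view, with the lid spanning columns 232–490. The vial is within 1 mm of its pad's middle.

```bash
python3 - <<'E'
from h import *
c=pickle.load(open("w7.pkl","rb"))
for n,p,z in [("b1",(279.3,132),.18),("b2",(281.3,316),.18),("mid",(280.3,222),.176),("l1",(231,55),.136),("l2",(490,51),.136),("l3",(452,331),.136),("l4",(246,338),.136)]:print(n,onz(c,*p,z).round(4))
px=c["pixels"].astype(int).mean(2)
for v in (160,200,240):print(v,px[v,262:302].astype(int))
E
```

```text
b1 [ 0.4923 -0.1393  0.18  ]
b2 [ 0.4939 -0.2641  0.18  ]
mid [ 0.493  -0.1966  0.176 ]
l1 [ 0.46   -0.0931  0.136 ]
l2 [ 0.6317 -0.0903  0.136 ]
l3 [ 0.639  -0.3082  0.136 ]
l4 [ 0.4641 -0.3157  0.136 ]
160 [145 147 145 146 145 147 140 123 139 159 170 182 190 194 195 197 198 195
 194 190 190 188 185 176 163 149 129 131 148 143 144 144 141 142 145 145
 139 143 143 141]
200 [146 148 143 147 147 145 147 135 121 141 162 175 183 190 195 195 198 195
 194 192 191 188 184 178 169 151 131 126 144 143 143 143 142 144 144 141
 142 144 145 146]
240 [143 144 143 141 146 141 144 144 138 128 145 164 177 186 194 196 196 199
 196 192 195 190 190 179 174 160 136 125 143 144 143 141 141 141 142 145
 143 146 143 140]
```

Call:
apply_moves:
  commands:
    - [[0,0,0,-0.4,0,1.5,60],[0,0,0,0,0,2,60],[0,0,0,0,0,2,60],[0,0,0,0,0,1.5,60],[0,0,0,0,0,1.2,60]]
  force: 40

```text
clock: 19.8
tool_pos: [0.4921, -0.2014, 0.1659]
tool_rot: [-179.9, -0.0, 90.1]
ft_force: [0.3, 0.4, 0.0]
finger_gap: 0.0513
gripper_force: 0.0
```

Call:
apply_moves:
  commands:
    - [[0,0,0,0,0,0.8,60],[0,0,0,0,0,0,60],[0,0,0,0,0,0,60],[0,0,0,0,0,0,60]]

```text
clock: 20.13
tool_pos: [0.4929, -0.203, 0.1601]
tool_rot: [179.9, 0.0, 90.0]
ft_force: [-0.5, 0.1, -0.3]
finger_gap: 0.0513
gripper_force: 0.0
```

Call:
apply_moves:
  commands:
    - [[0,0,0,0,0,0,30],[0,0,0,0,0,0,10],[0,0,0,0,0,0,0],[0,0,0,0,0,0,0],[0,0,0,0,0,0,0]]

```text
clock: 20.55
tool_pos: [0.4929, -0.2029, 0.1599]
tool_rot: [179.9, 0.0, 90.0]
ft_force: [0.7, 0.0, 3.9]
finger_gap: 0.0106
gripper_force: 39.0
```

Call:
apply_moves:
  commands:
    - [[0,0,0,0,0,0,0],[0,0,0,0,0,0,0]]

```text
clock: 20.72
tool_pos: [0.4929, -0.2029, 0.1598]
tool_rot: [179.9, 0.0, 90.0]
ft_force: [-0.3, 0.7, 5.3]
finger_gap: 0.0105
gripper_force: 39.2
```

Call:
apply_moves:
  commands:
    - [[0,0,0,0,0.26,-0.6,0],[0,0,0,0,0.28,-0.6,0],[0,0,0,0,0.31,-0.58,0],[0,0,0,0,0.33,-0.57,0],[0,0,0,0,0,0,0]]

```text
clock: 21.13
tool_pos: [0.5043, -0.2027, 0.1835]
tool_rot: [-180.0, -0.0, 90.0]
ft_force: [0.4, -0.2, -4.0]
finger_gap: 0.0105
gripper_force: 39.1
```

Call:
apply_moves:
  commands:
    - [[0,0,0,0,0,0,0],[0,0,0,0,0,0,0]]

```text
clock: 21.3
tool_pos: [0.5037, -0.2027, 0.1825]
tool_rot: [-180.0, -0.0, 90.0]
ft_force: [1.2, -0.7, -4.5]
finger_gap: 0.0103
gripper_force: 39.1
```

Call:
apply_moves:
  commands:
    - [[0,0,0,0,0.37,-0.54,0],[0,0,0,0,0.37,-0.54,0],[0,0,0,0,0.42,-0.51,0],[0,0,0,0,0.42,-0.51,0],[0,0,0,0,0.46,-0.47,0]]

```text
clock: 21.72
tool_pos: [0.523, -0.2024, 0.209]
tool_rot: [-179.8, -0.1, 89.9]
ft_force: [-8.8, 1.9, 3.5]
finger_gap: 0.0105
gripper_force: 39.4
```

Call:
apply_moves:
  commands:
    - [[0,0,0,0,0.46,-0.47,0],[0,0,0,0,0.5,-0.43,0],[0,0,0,0,0.5,-0.43,0],[0,0,0,0,0,0,0],[0,0,0,0,0,0,0]]

```text
clock: 22.13
tool_pos: [0.5374, -0.2022, 0.2232]
tool_rot: [-179.8, -0.2, 90.0]
ft_force: [-11.7, 3.8, 9.7]
finger_gap: 0.0104
gripper_force: 39.3
```

Call:
apply_moves:
  commands:
    - [[0,0,0,0,-0.12,-0.12,0],[0,0,0,0,0.53,-0.39,0],[0,0,0,0,0.53,-0.38,0],[0,0,0,0,0.56,-0.34,0],[0,0,0,0,0,0,0]]

```text
clock: 22.55
tool_pos: [0.5546, -0.2019, 0.2362]
tool_rot: [-179.9, -0.1, 90.0]
ft_force: [-8.4, 6.1, 9.5]
finger_gap: 0.0106
gripper_force: 40.4
```

Call:
apply_moves:
  commands:
    - [[0,0,0,0,0.56,-0.34,0],[0,0,0,0,0.59,-0.29,0],[0,0,0,0,0.59,-0.28,0],[0,0,0,0,0,0,0],[0,0,0,0,0,0,0]]

```text
clock: 22.97
tool_pos: [0.572, -0.2019, 0.2453]
tool_rot: [-180.0, -0.1, 90.0]
ft_force: [-7.2, 4.9, 9.4]
finger_gap: 0.0106
gripper_force: 40.4
```

```bash
python3 - <<'E'
from h import *
import plant
s=plant.capture("scene");t=plant.capture("top");pickle.dump((s,t),open("s8.pkl","wb"))
st=plant.state();print(st["tool_pos"],st["ft_force"],st["wrist_torque"],st["q"].round(1))
d=pickle.load(open("d0.pkl","rb"))
# lid rim corners predicted in both views for several angles: front-left & front-right lid top corners (hinge frame x=-.17..,z=.016)
h=np.array([.633,-.2015,.12])
for th in (40,45,50):
    a=np.radians(th);
    for y in (.113,-.113):
        x0,z0=-.172,.016
        P=h+[x0*np.cos(a)+z0*np.sin(a),y,-x0*np.sin(a)+z0*np.cos(a)]
        print(th,y,P.round(3),"scene",np.round(proj(s,P),1),"top",np.round(proj(t,P),1))
im=t["pixels"].astype(int)
# lid colour
lid=d["top"]["pixels"][175,340].astype(int);print(lid)
m=(np.abs(im-d["top"]["pixels"].astype(int)).sum(2)>45)
for u in (316,320,324,370,376,380):print(u,im[150:235,u].mean(1).astype(int).tolist())
E
```

```text
[ 0.57184014 -0.20185079  0.24528008] [-7.40558969  4.65521559  8.73680489] [0.94223414 1.7493433  0.11905219] [-10.   23.9  34.7  99.2 -15.3  61.7  29.8]
40 0.113 [ 0.512 -0.089  0.243] scene [307.4 190.6] top [313.8 193.8]
40 -0.113 [ 0.512 -0.314  0.243] scene [373.  215.6] top [392.1 195.9]
45 0.113 [ 0.523 -0.089  0.253] scene [309.1 186.2] top [314.  189.4]
45 -0.113 [ 0.523 -0.314  0.253] scene [374.8 211.1] top [392.8 191.6]
50 0.113 [ 0.535 -0.089  0.262] scene [310.8 181.9] top [314.3 184.8]
50 -0.113 [ 0.535 -0.314  0.262] scene [376.6 206.5] top [393.5 186.9]
[121 128 134]
316 [58, 55, 55, 56, 58, 60, 58, 55, 70, 117, 117, 118, 117, 117, 118, 117, 118, 118, 117, 116, 119, 119, 118, 118, 120, 118, 117, 118, 118, 120, 117, 118, 119, 116, 117, 115, 117, 117, 117, 119, 117, 135, 130, 124, 81, 83, 139, 142, 142, 143, 135, 106, 76, 67, 66, 69, 71, 72, 73, 72, 75, 77, 75, 76, 76, 80, 80, 80, 81, 81, 83, 81, 81, 82, 83, 83, 84, 84, 84, 81, 83, 84, 85, 85, 84]
320 [52, 54, 53, 57, 55, 56, 58, 57, 69, 115, 119, 118, 118, 117, 117, 118, 118, 118, 118, 119, 118, 120, 118, 118, 118, 1
[... 1094 characters left out ...]
, 85, 84, 81, 81, 80, 83, 95, 105, 107, 107, 117, 116, 116, 122, 130, 127, 118, 116, 118, 116, 117, 121, 136, 128, 121, 60, 104, 106, 107, 106, 106, 106, 107, 107, 106, 107, 107, 106, 106, 105, 106, 104, 104, 146, 209, 210, 216, 93, 100, 103, 97, 70, 66, 67, 67, 63, 61, 59, 61, 62, 59, 61, 63, 63, 60]
380 [110, 109, 90, 86, 77, 73, 82, 84, 88, 89, 89, 92, 94, 99, 102, 108, 111, 112, 108, 79, 95, 108, 115, 114, 117, 114, 115, 114, 115, 115, 116, 116, 116, 117, 117, 117, 117, 116, 117, 118, 118, 121, 134, 125, 120, 59, 192, 193, 195, 196, 196, 195, 191, 189, 188, 190, 191, 189, 188, 190, 186, 186, 182, 122, 206, 207, 201, 155, 92, 84, 63, 60, 57, 58, 59, 58, 57, 60, 62, 62, 60, 59, 57, 58, 58]
```

The lid's front top edge shows at rows 191–192, which points to about 44°. I'll calibrate the edge distance from the shut image for an exact angle.

```bash
python3 - <<'E'
from h import *
from scipy.optimize import brentq
t0=pickle.load(open("d0.pkl","rb"))["top"];s,t=pickle.load(open("s8.pkl","rb"))
for u in (318,376,380):
    print(u,t0["pixels"][205:228,u].astype(int).mean(1).astype(int))
    print(u,t["pixels"][186:198,u].astype(int).mean(1).astype(int))
def P(th,x0,y):
    a=np.radians(th);z0=.016;return [.633+x0*np.cos(a)+z0*np.sin(a),y,.12-x0*np.sin(a)+z0*np.cos(a)]
for v0 in (215.5,216.5,217.5):
  for u,v in ((318,191),(380,192)):
    w=v0;X=onz(t0,u,w,.136);x0=X[0]-.633
    y=onz(t,u,v,.25)[1]
    print(v0,u,"x0",round(x0,4),[round(brentq(lambda th:proj(t,P(th,x0,y))[1]-vv,10,70),1) for vv in (v-.5,v,v+.5)])
E
```

```text
318 [129 130 129 130 132 130 131 131 131 130 132 121  66 101 121 181 183 182
 184 185 186 187 187]
318 [117 117 118 117 119 136 129 126  81  82 125 104]
376 [123 126 127 127 127 128 129 128 127 124 127 124  90  77  97  91  66  60
  61  63  59  58  55]
376 [118 116 118 116 117 121 136 128 121  60 104 106]
380 [126 125 125 125 126 126 126 127 126 126 127 124  93  78  79  59  55  57
  56  58  57  54  57]
380 [117 116 117 118 118 121 134 125 120  59 192 193]
215.5 318 x0 -0.1718 [43.9, 43.4, 42.8]
215.5 380 x0 -0.1667 [43.4, 42.8, 42.3]
216.5 318 x0 -0.1749 [44.6, 44.1, 43.5]
216.5 380 x0 -0.1698 [44.2, 43.6, 43.0]
217.5 318 x0 -0.178 [45.3, 44.8, 44.2]
217.5 380 x0 -0.1729 [44.9, 44.3, 43.8]
```

Both estimates, 44.5° from the image and 44.9° from the arc, agree with the target. I'll make a small nudge, let it settle, then hand in.

Call:
apply_moves:
  commands:
    - [[0,0,0,0,0.05,-0.05,0],[0,0,0,0,0,0,0],[0,0,0,0,0,0,0],[0,0,0,0,0,0,0],[0,0,0,0,0,0,0]]

```text
clock: 23.48
tool_pos: [0.5722, -0.2019, 0.2454]
tool_rot: [-180.0, -0.1, 90.0]
ft_force: [-5.8, 4.3, 6.5]
finger_gap: 0.0103
gripper_force: 40.2
```

Call:
apply_moves:
  commands:
    - [[0,0,0,0,0,0,0],[0,0,0,0,0,0,0],[0,0,0,0,0,0,0],[0,0,0,0,0,0,0],[0,0,0,0,0,0,0]]

```text
clock: 23.9
tool_pos: [0.5722, -0.2019, 0.2454]
tool_rot: [-180.0, -0.1, 90.0]
ft_force: [-6.9, 3.5, 7.3]
finger_gap: 0.0103
gripper_force: 40.2
```

```bash
python3 - <<'E'
from h import *
import plant
d=pickle.load(open("d0.pkl","rb"))["top"]["pixels"].astype(int)
t=plant.capture("top");p=t["pixels"].astype(int)
# bystander check: changed area near each, and lid edge rows
for n,(u,v) in dict(tape=(221,256),petri=(348,260),timer=(132,233),tips=(437,235),beaker=(447,181),pen=(288,199)).items():
    print(n,(np.abs(p-d)[v-12:v+13,u-14:u+15].sum(2)>60).sum())
for u in (318,380):print(p[186:198,u].mean(1).astype(int))
st=plant.state();print(st["tool_pos"],st["joint_velocities"].round(2),st["ft_force"],st["gripper_force"])
E
```

```text
tape 0
petri 4
timer 0
tips 0
beaker 0
pen 0
[118 118 118 119 119 137 129 126  81 113 125 104]
[116 117 118 118 116 121 132 126 117  50 193 192]
[ 0.57220162 -0.20185103  0.24544622] [ 0.05  0.01 -0.03 -0.06  0.08 -0.05 -0.05] [-7.49828201  3.90598437  7.51068704] 40.17687141895294
```

The lid is held still at about 45° and the other things haven't moved, so I'm handing in.

```bash
python3 -c "
from plant import *
print(close_job())"
```

```text
the job is handed in; nothing more can be done
None
```

I swapped the bottle and vial, each upright within about 3 mm of its pad's middle, then opened the lid to about 45° (images put it nearer 44.5°), held it there still in the fingers, left the other things unmoved, and handed in at about 24 s.

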